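Index the board turntable and hold the meter probe on the marked contact

ROBOT

A 6-joint arm with a two-finger parallel gripper is mounted at the origin on a cart in front of the work surface, level with it; the furniture and walls round the work are solid. World frame = base frame: x ahead of the robot, y to its left, z up, the work surface at z = 0. Lengths are in mm, angles in rad, forces in N, time in s.
With the tool pointing down it reaches from about 300 to 775 mm from the base axis. Payload 14.6 kg.
Tool frame: the origin (TCP) lies midway between the tips of the shut fingers; the grasp point (between the pads) lies behind it (manip.grip_depth is the z of the grasp point in the tool frame, in mm); z points along the fingers, y is the line along which they close (so a half turn about z gives the same grasp; the last joint's range is limited). The gripper opens to 94 mm and grips with 3 to 60 N. Pads are 16 mm wide; open, the fingers measure 119 mm over their backs; the gripper's body (75 mm by 177 mm) begins 78 mm behind the grasp point.
Start: joints at [1.061, 0.3, 1.521, -0, 1.321, -0.067], TCP at [235.655, 496.947, 205.446] pointing down, gripper open.
Joint ranges: [-3.03, 3.03], [-0.79, 2.21], [0.23, 2.52], [-1.04, 4.18], [0, 3.07], [-2.55, 2.55]. Speed limits (rad/s): [2.22, 2.22, 2.57, 3.14, 3.14, 3.14].

INTERFACE

Orientations are given as [roll, pitch, yaw] about the fixed x, y, z axes, in that order (R = Rz(yaw) Ry(pitch) Rx(roll)).
In Python, from cell import manip gives the robot as it stands.
- The arm moves only by the shell command python3 nudge.py [OPENING] [FORCE], which reads ROWS from standard input. ROWS is a JSON object with one list for each field, all of the same length, 1 to 5, a row being the entries at one place: sx, sy, sz (the shift in shares of 500 mm (1.0 is 500 mm)), wx, wy, wz (a rotation vector in parts of the range, where 1.0 means pi rad); each row is the pose to reach, as a shift and turn from the pose commanded when the command began, along the tool's axes at that moment; what a row does not reach only later rows make up. A row lasts 1/10 s, in which the tool goes at most 50 mm and 0.15 rad, less where a joint would pass 70% of its speed; a pose out of reach is approached as far as the arm can. OPENING is the finger opening in mm, set as the command begins (- or left out keeps the last). The fingers move at their own pace and stop on an object; FORCE is the grip in N (left out, the last holds). Time passes only in rows, so rows that do not move let the fingers close. It prints the time, the measured TCP pose, the force, the opening and the grip force at its end. Input that does not fit is refused with a message, and nothing moves.
- manip.read_state(): the state, without advancing time (a new reading comes with each control period).
- manip.camera(name): name is "scene" or "top" or "wrist"; returns (picture, depth): 420x560x3 uint8, red, green, blue; 420x560 float32, mm along the optical axis (not along the pixel's ray), 0 where there is no reading.
- manip.camera_info(name): a dict with "K" (3x3 intrinsics, pixels), "rvec" (rotation vector, rad) and "tvec" (3), from world to camera coordinates, as OpenCV has them; the wrist camera has in their place "mount" (4x4, takes a point from camera to tool coordinates, whose origin is the TCP and whose axes are the flange's). Camera axes: x right, y down, z forward; pixel columns grow to the right and rows downward; lengths in mm; the calibration is good to about 2 mm. The wrist camera is an equidistant fisheye: a pixel r from the principal point sees the ray r / f radians off the axis. A picture is of the moment at which its call begins: read the wrist's pose just before it. camera_info takes no time and is no camera call.
- manip.sign_off(): hands the job in; it is judged then, once.
The state is a dict: "clock": time; "joints": joint angles; "qd": joint speeds; "effort": joint torques, N m; "eef_pos": TCP position; "eef_rot": TCP orientation; "wrist_force": force on the tool from outside, world axes, zero at the start; "moment": the same for the moment, N m; "finger_gap": finger opening in mm; "finger_force": force on a finger pad.
Only numpy, scipy, OpenCV 4.12 (cv2) and the standard library are available. Lean on these libraries where they do the work, as an engineer would, in place of code of your own. Each camera call takes 0.05 s, during which the arm holds its last target. There are 200 camera calls.

TASK

By its black knob, turn the turntable with the circuit board a quarter turn anticlockwise (seen from above), until it rests in the detent where the knob stands at the green mark, and let go of the knob. Then take the red test probe out of the stand and hold it upright, tip down, on the brass spring contact in the red ring, pressing the contact gently to about half of its 8 mm travel. Finish while still holding the probe there, and leave the other things where they are.

Things in the scene. Friction and masses are not known exactly. Their poses are not given: they have to be found in the camera images.
- turntable (a joint): Angle of the turntable, rad, growing anticlockwise seen from above: 0 = loading detent, where it starts (knob at the white mark on the foot), 1.571 = test detent (knob at the green mark); it ends against a stop in each. An over-centre spring pulls it to the nearer detent (0.14 N m there, about 2 N at the knob, nil half way), so past half way it snaps on to the test detent by itself.
- turntable_hinge (a point): Centre of the disc's upper face, on the vertical axis, 30 mm above the bench. Pale brushed-metal disc 190 mm across on a round grey foot 224 mm across. It carries a circuit board (up to 48 mm above the bench) on one side, on the other a black test strip (24 x 94 mm, top 44 mm above the bench) with three round brass contacts, then the knob.
- knob (a point): Centre of the knob's upper end, 80 mm above the bench. The knob is an upright black round post of 16 mm diameter and 50 mm height, 75 mm from the disc's axis; it turns with the disc, not about itself. Fingertips 57 mm or more above the bench pass over everything else on the turntable.
- contact_top (a point): Centre of the upper face of the marked spring contact: brass plunger of 15 mm diameter in a red ring of 21 mm (the other two, 28 mm apart, are rigid, in white rings). 54 mm above the bench when free. On the disc it lies 30 mm from the axis towards the knob and 28 mm to the right (seen from above, looking from axis to knob).
- contact (a joint): How far the spring contact is pressed down, m: 0 free, 0.008 bottomed. It goes down under 0.45 N at first and 0.45 N more per mm (about 2.3 N half way, 4 N at the bottom); on its stop it is rigid.
- stand: Grey two-plate probe stand, 56 x 128 mm, 54 mm high, fixed to the bench; origin at the centre of its underside, y along its length. Two holes of 20 mm in the upper plate, 40 mm either side of the centre along y; one holds the red probe, the other the black one, tip down, in either order. The tips stand on a floor 4 mm above the bench.
- probe_red: Red test probe, 119 mm long, about 20 g. Its x axis runs along it from tail to tip, so in the stand x points down; the origin lies at mid length, 8.5 mm off the axis line of the probe. Its thickest point is a 17 mm collar 47 mm from the tip; from there it tapers to 10 mm at the tail. In the stand it may lean by up to 4 degrees; pull it up 60 mm to be clear of the stand.
- probe_tip (a point): End of the red probe's metal tip (2 mm thick, 16 mm long), on its axis.
- probe_grip (a point): Place to grip the red probe: on its axis, 84.5 mm from the tip and 34.5 mm from the tail, where it is round and 13 mm thick. In the stand it is about 88 mm above the bench.
- probe_black: Black test probe, of the same shape, in the other hole of the stand: leave it there.
- heat_sink: Bystander: black finned heat sink 45 x 45 x 22 mm, origin at the centre of its underside.
- tape_roll: Bystander: orange roll of tape, 59 mm across, 19 mm high, origin at the centre of its underside.
- driver_yellow: Bystander: yellow screwdriver lying on the bench, 121 x 16 x 16 mm, origin at mid length on its underside.

How it is judged (in metres and radians):
On the way, in this order (a step that is already met when the one before it is completed fails the run):
1. the turntable rests in the test detent (within 0.1 rad of 1.571), the knob released, the red probe still in its stand (value of joint turntable between 1.47 and 1.65 rad and velocity of joint turntable between -0.05 and 0.05 rad/s and contact force between turntable and the fingers below 0.1 N and height (world z) of probe_tip below 0.03 m), for 0.2 s.
2. the red probe is drawn out of the stand (tip more than 60 mm above the bench), in the fingers (height (world z) of probe_tip above 0.06 m and contact force between probe_red and the fingers above 1 N), for 0.1 s.
At the end, for the whole second after the job is handed in: Turntable within 0.1 rad of the test detent; the fingers (not touching the contact) hold the red probe still and upright, tip down, within 11 degrees, tip within 6 mm of the marked contact's centre, pushing it with 0.6 to 6 N, 1.5 to 6.8 mm down; probe clear of the stand (value of joint turntable between 1.47 and 1.65 rad and horizontal distance between probe_tip and contact_top below 0.006 m and angle between probe_red's own x axis and vertical above 2.94 rad and contact force between probe_red and contact between 0.6 and 6 N and value of joint contact between 0.0015 and 0.0068 m and contact force between probe_red and the fingers above 1 N and contact force between contact and the fingers below 0.1 N and contact force between probe_red and stand below 0.1 N and linear speed of probe_red below 0.02 m/s); the arm keeps its last pose, push and grip.
It fails at once if the probe or the hand pushes the marked contact with more than 15 N (contact force between contact and anything else above 15 N).
It fails at once if a bystander (black probe, heat sink, tape roll, yellow screwdriver) is moved more than 30 mm (distance of any of probe_black, heat_sink, tape_roll, driver_yellow from where it was at the start of the episode above 0.03 m).
It also fails if it takes over 54 s, if anything falls off the work surface, if the arm or the gripper's body presses on something with over 40 N, if the wrist force passes 120 N, or if a joint passes its speed limit or range.

## Working session

There is one attempt and no reset: what is moved stays moved. The work goes in short steps, Python scripts to look and compute and a shell command to move; the robot and the scene stay as the last step left them, time stands still between calls to the robot, and variables do not carry over. Pictures are saved under pics/ and viewed, at most 13 in all, crops included, and the job is handed in when it is done.

```bash
ls; mkdir -p pics
python3 - <<'E'
from cell import manip
import cv2,numpy as np
print(manip.read_state(),manip.grip_depth)
for n in("scene","top","wrist"):
    p,d=manip.camera(n); cv2.imwrite(f"pics/{n}0.png",p[:,:,::-1]); np.save(f"pics/{n}0.npy",d); print(n,manip.camera_info(n))
E
```

```text
cell.py
nudge.py
pics
{'clock': 0.0, 'joints': array([ 1.06135868e+00,  3.00490597e-01,  1.52158635e+00, -1.59508416e-05,
        1.32069600e+00, -6.65958005e-02]), 'qd': array([-0.00175594,  0.00073071,  0.00102754,  0.00225292, -0.00068103,
       -0.00053848]), 'effort': array([ 1.96123809e-03, -5.31824005e+01, -3.52729332e+01,  7.09006819e-02,
        2.45218672e-02, -9.87109547e-05]), 'eef_pos': array([235.5547701 , 496.71181363, 204.87340841]), 'eef_rot': array([-3.14041395e+00, -6.31289298e-05,  2.69875473e+00]), 'wrist_force': array([ 1.09770697,  0.21120376, -0.3184752 ]), 'moment': array([ 0.01654639,  0.02500131, -0.0059693 ]), 'finger_force': 0.0, 'finger_gap': 94.17722259013958} -18.8
scene {'K': array([[499.10324736,   0.        , 274.53255365],
       [  0.        , 499.10324736, 211.97687291],
       [  0.        ,   0.        ,   1.        ]]), 'rvec': array([ 2.1053576 , -1.04200498,  0.47053692]), 'tvec': array([-293.14829998,  315.22059165, 1089.16026866])}
top {'K': array([[511.4297087 ,   0.        , 287.48308482],
       [  0.        , 511.4297087 , 208.42501917],
       [  0.        ,   0.        ,   1.        ]]), 'rvec': array([ 2.19929021, -2.15038564,  0.11077795]), 'tvec': array([  -2.89464388,  491.77655587, 1720.41123677])}
wrist {'K': array([[325.1922621 ,   0.        , 272.74574692],
       [  0.        , 325.1922621 , 210.23622847],
       [  0.        ,   0.        ,   1.        ]]), 'mount': array([[-3.97555345e-04, -9.60630851e-01, -2.77827662e-01,
         8.12039131e+01],
       [ 9.99999573e-01, -1.50116746e-04, -9.11890472e-04,
         2.25154141e-01],
       [ 8.34283536e-04, -2.77827906e-01,  9.60630501e-01,
        -1.78321569e+02],
       [ 0.00000000e+00,  0.00000000e+00,  0.00000000e+00,
         1.00000000e+00]])}
```

View pics/top0.png

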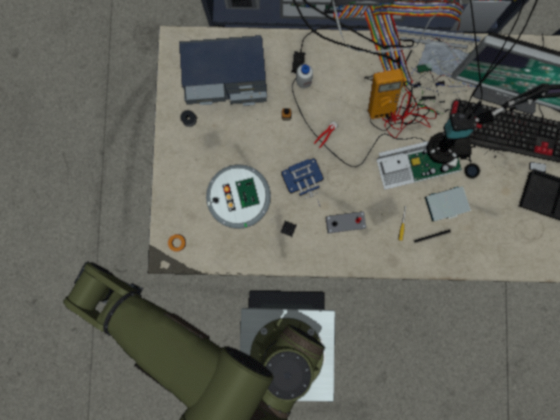

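View pics/scene0.png

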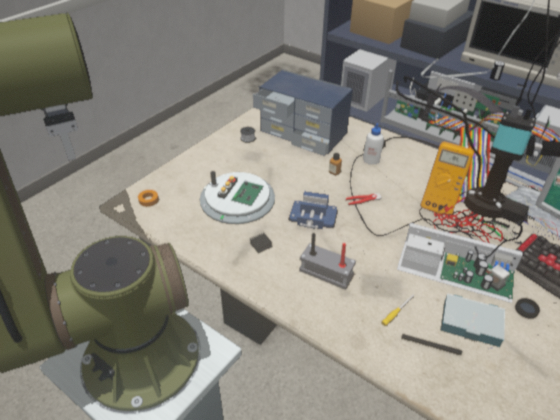

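The top view shows the turntable at (239,196) with its knob at (215,200), and the stand at (346,222) with the red probe at about (358,219) and the black one at (335,224). In the scene view the knob is at (213,178) and the red probe at (343,255).

```bash
cat > h.py <<'E'
from cell import manip
import cv2,numpy as np
from scipy.spatial.transform import Rotation as Ro
def cam(n):
    i=manip.camera_info(n); return i["K"],cv2.Rodrigues(i["rvec"])[0],i["tvec"]
def ray(n,u,v):
    K,R,t=cam(n); d=R.T@np.linalg.inv(K)@[u,v,1]; return -R.T@t,d/np.linalg.norm(d)
def onz(o,d,z): return o+d*(z-o[2])/d[2]
def tri(rays):
    A=sum(np.eye(3)-np.outer(d,d) for o,d in rays); b=sum((np.eye(3)-np.outer(d,d))@o for o,d in rays)
    p=np.linalg.solve(A,b); return p,[round(float(np.linalg.norm(np.cross(p-o,d))),1) for o,d in rays]
def wray(s,u,v):
    i=manip.camera_info("wrist");K=i["K"];M=i["mount"]
    x=(np.array([u,v])-K[:2,2])/K[0,0]; r=np.linalg.norm(x)+1e-12
    d=np.r_[np.sin(r)*x/r,np.cos(r)]; R=Ro.from_euler("xyz",s["eef_rot"]).as_matrix()
    return R@M[:3,3]+s["eef_pos"], R@M[:3,:3]@d
def wproj(s,p):
    i=manip.camera_info("wrist");K=i["K"];M=i["mount"]; R=Ro.from_euler("xyz",s["eef_rot"]).as_matrix()
    c=M[:3,:3].T@(R.T@(np.asarray(p)-s["eef_pos"])-M[:3,3]); th=np.arctan2(np.hypot(c[0],c[1]),c[2])
    return K[:2,2]+K[0,0]*th*c[:2]/np.hypot(c[0],c[1])
def proj(n,p):
    i=manip.camera_info(n); return cv2.projectPoints(np.float64([p]),i["rvec"],i["tvec"],i["K"],None)[0].ravel()
def blobs(m,amin=4):
    n,l,st,c=cv2.connectedComponentsWithStats(m.astype(np.uint8)); return [(st[k].tolist(),c[k].round(1).tolist()) for k in range(1,n) if st[k][4]>=amin]
E
python3 - <<'E'
from h import *
t=cv2.imread("pics/top0.png");s=cv2.imread("pics/scene0.png")
a=cv2.resize(t[165:240,200:380],None,fx=4.4,fy=4.4,interpolation=2)[:, :792]
b=cv2.resize(s[160:290,190:370],None,fx=2,fy=2,interpolation=2)
o=np.zeros((600,800,3),np.uint8);o[:a.shape[0],:a.shape[1]]=a;o[335:335+b.shape[0],:b.shape[1]]=b
cv2.imwrite("pics/c1.png",o)
for n,im,(x0,y0,x1,y1) in(("top",t,(200,155,385,245)),("scene",s,(190,160,370,290))):
    hsv=cv2.cvtColor(im,40).astype(int)
    box=np.zeros(im.shape[:2],bool);box[y0:y1,x0:x1]=1
    print(n,"red",blobs(((hsv[...,0]<8)|(hsv[...,0]>172))&(hsv[...,1]>130)&box))
    print("black",blobs((hsv[...,2]<55)&box))
    print("pale",blobs((hsv[...,2]>200)&(hsv[...,1]<40)&box,200))
    print("green",blobs((abs(hsv[...,0]-65)<18)&(hsv[...,1]>90)&box))
print(proj("top",[235,497,0]),onz(*ray("top",239,196),30))
E
```

```text
top red [([229, 188, 1, 4, 4], [229.0, 189.5]), ([356, 218, 5, 5, 18], [357.9, 219.8])]
black [([246, 182, 6, 3, 14], [248.6, 183.1]), ([243, 192, 4, 10, 17], [244.5, 197.2]), ([253, 197, 2, 5, 7], [253.3, 199.1]), ([214, 199, 4, 3, 9], [215.3, 199.9]), ([282, 222, 13, 13, 122], [287.9, 228.2]), ([332, 222, 5, 4, 17], [334.1, 223.4])]
pale []
green [([238, 179, 20, 28, 381], [247.3, 192.8]), ([244, 223, 3, 4, 9], [245.1, 224.7])]
scene red [([347, 195, 23, 9, 90], [360.2, 198.8]), ([340, 244, 5, 23, 51], [342.6, 256.6])]
black []
pale [([190, 160, 157, 130, 11648], [256.0, 222.7]), ([355, 168, 15, 26, 292], [362.7, 181.0]), ([325, 224, 45, 48, 1022], [353.0, 244.8])]
green [([235, 194, 3, 3, 5], [235.8, 194.8])]
[142.16973659 280.89128335] [529.80677903 174.0950868   30.        ]
```

View pics/c1.png

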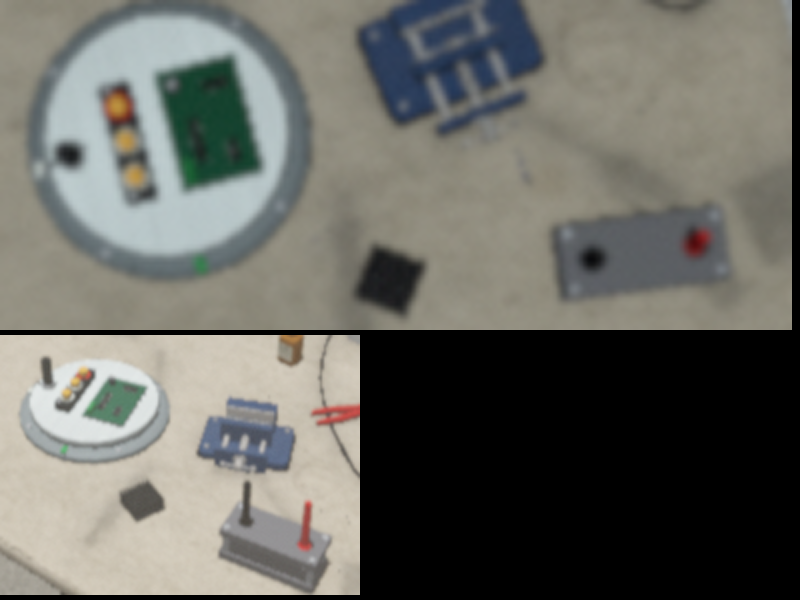

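View pics/wrist0.png

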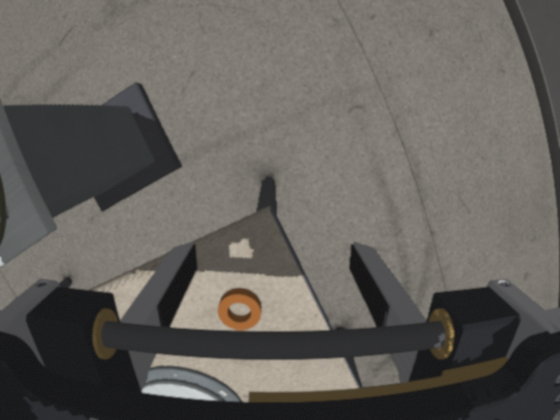

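The crop shows the foot centre near (170,135), the knob at (68,154), the white mark at (40,170), the green mark at (202,264) and the red-ringed contact at (118,105). The stand has the black probe at left (593,258) and the red one at right (698,241). The wrist view shows only the tape roll and the turntable's edge.

Run:
```python
from h import *
T=lambda x,y:(200+x/4.4,165+y/4.4); S=lambda x,y:(190+x/2,160+(y-335)/2)
c=onz(*ray("top",*T(170,135)),15);print("hinge",c)
k=tri([ray("top",*T(66,153)),ray("scene",*S(45,359))]);print("knob",k)
d=k[0]-c;print("phi",np.arctan2(d[1],d[0]),np.hypot(*d[:2]))
g=onz(*ray("top",*T(202,264)),20)-c;print("green",np.arctan2(g[1],g[0]),np.hypot(*g[:2]))
print("red tail",tri([ray("top",*T(700,238)),ray("scene",*S(308,503))]))
print("blk tail",tri([ray("top",*T(592,259)),ray("scene",*S(247,484))]))
print("stand", [onz(*ray("top",*T(*p)),54).round() for p in((555,228),(715,208),(728,275),(565,298))])
print(onz(*ray("top",*T(118,105)),54))
```

```text
hinge [532.65793133 176.74400743  15.        ]
knob (array([510.12885067, 247.38764959,  81.22540787]), [1.1, 1.1])
phi 1.8795117068394007 74.14906373777418
green -2.8667126916979266 104.42134319503016
red tail (array([ 454.73387729, -224.61117463,  120.62836211]), [2.7, 2.7])
blk tail (array([ 438.71805257, -147.18014104,  118.09574784]), [4.1, 4.1])
stand [array([ 464., -122.,   54.]), array([ 482., -243.,   54.]), array([ 431., -254.,   54.]), array([ 410., -130.,   54.])]
[550.1520363  213.55502207  54.        ]
```

The manual's scale: shifts go in shares of 500 mm and turns go in shares of pi rad. Converting my numbers, -225 mm / 500 = -0.45, -180 mm / 500 = -0.36, 0.5 rad / 3.1416 = 0.1592.

```bash
echo '{"sx": [-0.09,-0.18,-0.27,-0.36,-0.45],"sy": [-0.028,-0.056,-0.084,-0.112,-0.14],"sz": [0.006,0.012,0.018,0.024,0.03],"wx": [0,0,0,0,0],"wy": [0,0,0,0,0],"wz": [0.0318,0.0637,0.0955,0.1273,0.1592]}' | python3 nudge.py 44
cat >> h.py <<'E'
def go(p,yaw):
    """needed shift and turn in tool axes to reach TCP p, pointing down with yaw"""
    s=manip.read_state(); R=Ro.from_euler("xyz",s["eef_rot"]); G=Ro.from_euler("xyz",[np.pi,0,yaw])
    return (R.inv().apply(np.asarray(p)-s["eef_pos"])).round(1),(R.inv()*G).as_rotvec().round(3)
E
python3 -c "
from h import *
print(go([510,247,180],1.86))"
```

```text
clock: 0.65
eef_pos: [410.0, 335.8, 190.3]
eef_rot: [-3.141, -0.0, 2.195]
wrist_force: [0.6, 0.9, -0.3]
finger_gap: 57.1
finger_force: 0.0
(array([-130.5,   29.3,   10.3]), array([-0.   ,  0.   ,  0.335]))
```

Scaled: -130 mm / 500 = -0.26, -90 mm / 500 = -0.18, 0.335 rad / 3.1416 = 0.1066.

```bash
echo '{"sx": [-0.09,-0.18,-0.26,-0.26],"sy": [0.02,0.04,0.058,0.058],"sz": [0.006,0.012,0.018,0.018],"wx": [0,0,0,0],"wy": [0,0,0,0],"wz": [0.035,0.07,0.1066,0.1066]}' | python3 nudge.py
python3 - <<'E'
from h import *
s=manip.read_state();p,d=manip.camera("wrist");cv2.imwrite("pics/w1.png",p[:,:,::-1])
print(s["eef_pos"],s["eef_rot"],wproj(s,[510,247,80]),wproj(s,[550,213.5,54]),wproj(s,[532.5,176.5,30]))
E
```

```text
clock: 1.05
eef_pos: [511.2, 245.9, 180.4]
eef_rot: [-3.14, 0.001, 1.856]
wrist_force: [-0.6, 1.3, -0.7]
finger_gap: 43.6
finger_force: 0.0
[511.20655268 245.88034509 180.44681315] [-3.14049340e+00  6.76113115e-04  1.85571673e+00] [272.04639225 209.2086741 ] [300.82787174 243.35089168] [273.88387078 260.76015795]
```

View pics/w1.png

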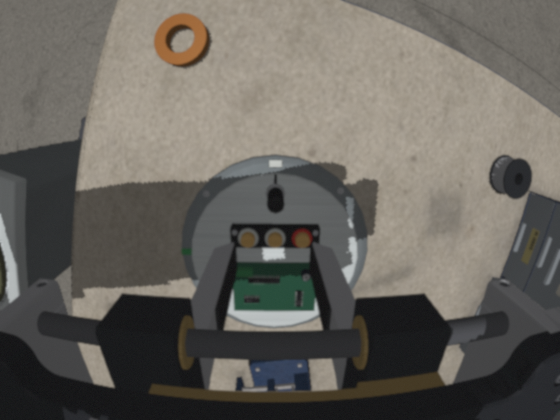

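The wrist view shows the knob between the fingers at (276,205), 4 px right of the prediction, and the red contact at (302,239). The positions agree to about 3 mm, so I'll descend straddling the knob.

Scaled: 118 mm / 500 = 0.236, 90 mm / 500 = 0.18.

```bash
echo '{"sx": [0,0,0,0],"sy": [0.002,0.004,0.004,0.004],"sz": [0.09,0.18,0.236,0.236],"wx": [0,0,0,0],"wy": [0,0,0,0],"wz": [0,0,0,0]}' | python3 nudge.py
python3 - <<'E'
from h import *
s=manip.read_state();print(s["wrist_force"])
# arc plan: TCP at radius 75 about hinge, yaw = phi
c=np.array([532.6,176.6]);R=Ro.from_euler("xyz",s["eef_rot"])
for a in np.arange(2.0,3.45,.14):
    p=np.r_[c+75*np.array([np.cos(a),np.sin(a)]),62.5]
    print(round(a,2),R.inv().apply(p-s["eef_pos"]).round(1),(R.inv()*Ro.from_euler("xyz",[np.pi,0,a])).as_rotvec().round(3))
E
```

```text
clock: 1.5
eef_pos: [508.0, 249.8, 60.0]
eef_rot: [-3.135, 0.001, 1.866]
wrist_force: [0.1, -0.5, -0.4]
finger_gap: 44.3
finger_force: 0.0
[ 0.06913752 -0.51165649 -0.42599647]
2.0 [-2.9 -7.8 -2.5] [-0.007  0.    -0.134]
2.14 [ -5.  -18.1  -2.4] [-0.007 -0.    -0.274]
2.28 [ -8.5 -28.   -2.3] [-0.007 -0.001 -0.414]
2.42 [-13.4 -37.3  -2.3] [-0.007 -0.001 -0.554]
2.56 [-19.5 -45.8  -2.2] [-0.007 -0.002 -0.694]
2.7 [-26.8 -53.4  -2.2] [-0.006 -0.002 -0.834]
2.84 [-35.  -59.9  -2.1] [-0.006 -0.003 -0.974]
2.98 [-44.1 -65.1  -2.1] [-0.006 -0.003 -1.114]
3.12 [-53.8 -69.1  -2. ] [-0.006 -0.004 -1.254]
3.26 [-64.  -71.7  -2. ] [-0.006 -0.004 -1.394]
3.4 [-74.4 -72.8  -2. ] [-0.006 -0.005 -1.534]
```

Scaled: -46 mm / 500 = -0.092, -37 mm / 500 = -0.074, -0.69 rad / 3.1416 = -0.2196.

```bash
echo '{"sx": [-0.006,-0.01,-0.017,-0.027,-0.039],"sy": [-0.016,-0.036,-0.056,-0.074,-0.092],"sz": [-0.004,-0.004,-0.004,-0.004,-0.004],"wx": [0,0,0,0,0],"wy": [0,0,0,0,0],"wz": [-0.0414,-0.0859,-0.1305,-0.1751,-0.2196]}' | python3 nudge.py
python3 - <<'E'
from h import *
s=manip.read_state()
c=np.array([532.6,176.6]);R=Ro.from_euler("xyz",s["eef_rot"])
for a in np.arange(2.7,3.45,.14):
    p=np.r_[c+75*np.array([np.cos(a),np.sin(a)]),62]
    print(round(a,2),R.inv().apply(p-s["eef_pos"]).round(1),(R.inv()*Ro.from_euler("xyz",[np.pi,0,a])).as_rotvec().round(3))
E
```

```text
clock: 2.0
eef_pos: [472.4, 219.1, 67.6]
eef_rot: [3.138, 0.001, 2.562]
wrist_force: [2.8, 3.2, -1.7]
finger_gap: 44.2
finger_force: 1.7
2.7 [  0.7 -12.9   5.6] [ 0.003  0.001 -0.138]
2.84 [ -1.5 -23.2   5.5] [ 0.003  0.002 -0.278]
2.98 [ -5.1 -33.    5.5] [ 0.003  0.002 -0.418]
3.12 [-10.  -42.3   5.5] [ 0.003  0.002 -0.558]
3.26 [-16.2 -50.8   5.5] [ 0.003  0.002 -0.698]
3.4 [-23.5 -58.3   5.4] [ 0.002  0.003 -0.838]
```

Scaled: -50 mm / 500 = -0.1, -42 mm / 500 = -0.084, -0.69 rad / 3.1416 = -0.2196.

```bash
echo '{"sx": [0,-0.004,-0.01,-0.02,-0.032],"sy": [-0.022,-0.044,-0.066,-0.084,-0.1],"sz": [0.006,0.006,0.006,0.006,0.006],"wx": [0,0,0,0,0],"wy": [0,0,0,0,0],"wz": [-0.0414,-0.0859,-0.1305,-0.1751,-0.2196]}' | python3 nudge.py;echo '{"sx": [0,-0.002,-0.002,-0.002],"sy": [-0.008,-0.02,-0.02,-0.02],"sz": [0,0,0,0],"wx": [0,0,0,0],"wy": [0,0,0,0],"wz": [-0.0223,-0.0446,-0.0446,-0.0446]}' | python3 nudge.py
python3 - <<'E'
from h import *
s=manip.read_state();p,d=manip.camera("wrist");cv2.imwrite("pics/w2.png",p[:,:,::-1]);print(s["eef_pos"],s["eef_rot"])
for a in (3.4,3.43):print(wproj(s,np.r_[532.6+75*np.cos(a),176.6+75*np.sin(a),80]))
E
```

```text
clock: 2.5
eef_pos: [458.3, 167.9, 64.7]
eef_rot: [3.141, 0.003, -3.032]
wrist_force: [0.2, 0.2, 0.1]
finger_gap: 44.1
finger_force: 0.2
clock: 2.9
eef_pos: [460.2, 158.1, 63.7]
eef_rot: [3.141, 0.002, -2.901]
wrist_force: [0.1, 0.1, 0.2]
finger_gap: 44.4
finger_force: 0.0
[460.24144004 158.05759082  63.68877852] [ 3.14145450e+00  1.72183100e-03 -2.90073171e+00]
[271.54290746 269.25882625]
[267.48253165 269.37205361]
```

View pics/w2.png

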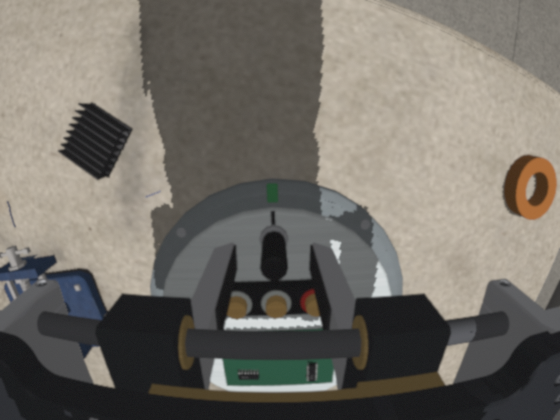

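The table rests with the knob at (273,255), in line with the green mark at (272,192) and free between the fingers. I'll rise and then measure the contact from two places.

Scaled: -120 mm / 500 = -0.24, -80 mm / 500 = -0.16.

```bash
echo '{"sx": [0,0,0,0,0],"sy": [0,0,0,0,0],"sz": [-0.08,-0.16,-0.24,-0.24,-0.24],"wx": [0,0,0,0,0],"wy": [0,0,0,0,0],"wz": [0,0,0,0,0]}' | python3 nudge.py 94
cat > look.py <<'E'
from h import *
import sys,pickle
s=manip.read_state();p,d=manip.camera("wrist");n=sys.argv[1]
cv2.imwrite(f"pics/{n}.png",p[:,:,::-1]);pickle.dump({k:s[k] for k in("eef_pos","eef_rot")},open(f"pics/{n}.pkl","wb"))
h=cv2.cvtColor(p,cv2.COLOR_RGB2HSV).astype(int)
red=((h[...,0]<8)|(h[...,0]>172))&(h[...,1]>140)&(h[...,2]>60)
print(s["eef_pos"].round(1),s["eef_rot"].round(3));print("red",blobs(red,15))
for g in([496,195,54],[455,-224,123],[455,-224,60]):print(g,wproj(s,g).round())
E
python3 look.py A; python3 -c "
from h import *
print(go([455,-224,210],-2.9))"
```

```text
clock: 3.45
eef_pos: [459.9, 157.8, 182.9]
eef_rot: [3.142, 0.001, -2.9]
wrist_force: [0.2, 0.3, -0.4]
finger_gap: 80.4
finger_force: 0.0
[459.9 157.8 182.9] [ 3.142e+00  1.000e-03 -2.900e+00]
red [([292, 232, 20, 17, 106], [300.7, 237.6])]
[496, 195, 54] [300. 244.]
[455, -224, 123] [-56. 139.]
[455, -224, 60] [-19. 133.]
(array([  95.8, -369.4,  -28. ]), array([ 0.   , -0.001,  0.   ]))
```

Scaled: -90 mm / 500 = -0.18, -45 mm / 500 = -0.09.

```bash
echo '{"sx": [-0.03,-0.06,-0.06,-0.06],"sy": [-0.09,-0.18,-0.18,-0.18],"sz": [-0.01,-0.02,-0.02,-0.02],"wx": [0,0,0,0],"wy": [0,0,0,0],"wz": [0,0,0,0]}' | python3 nudge.py; python3 look.py B
python3 - <<'E'
import pickle
from h import *
im={n:cv2.imread(f"pics/{n}.png") for n in"AB"}
o=np.zeros((600,800,3),np.uint8)
o[:400,:400]=cv2.resize(im["A"][190:290,250:350],(400,400),interpolation=2)
o[:400,400:]=cv2.resize(im["B"][150:250,350:450],(400,400),interpolation=2)
cv2.imwrite("pics/c2.png",o)
print(go([455,-224,210],-2.94))
E
```

```text
clock: 3.9
eef_pos: [510.2, 76.8, 190.9]
eef_rot: [3.141, -0.003, -2.901]
wrist_force: [-0.4, 0.9, -0.2]
finger_gap: 93.6
finger_force: 0.0
[510.2  76.8 190.9] [ 3.141e+00 -3.000e-03 -2.901e+00]
red [([0, 92, 37, 13, 254], [19.8, 98.3]), ([375, 202, 19, 19, 124], [381.3, 209.2]), ([114, 298, 6, 6, 20], [116.4, 300.0]), ([0, 300, 7, 6, 18], [1.9, 303.2]), ([118, 313, 6, 6, 19], [120.1, 315.3])]
[496, 195, 54] [385. 215.]
[455, -224, 123] [-8. 99.]
[455, -224, 60] [30. 99.]
(array([ 125.5, -279.6,  -18.7]), array([ 0.001, -0.002,  0.04 ]))
```

View pics/c2.png

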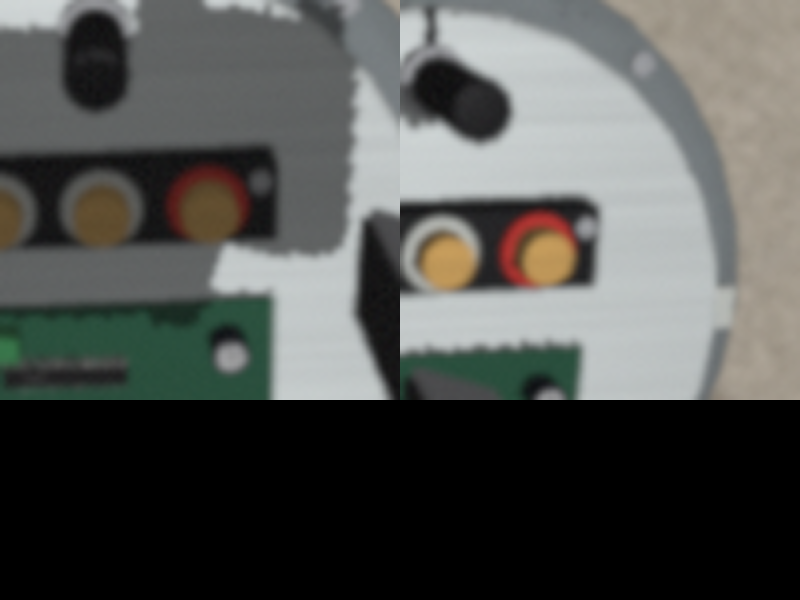

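The brass top of the marked contact is at pixel (302.5,243) in A and (387.2,214.5) in B. Next I triangulate it and move over the red probe.

```bash
python3 - <<'E'
import pickle
from h import *
s={n:pickle.load(open(f"pics/{n}.pkl","rb")) for n in"AB"}
r=[wray(s["A"],302.5,243),wray(s["B"],387.2,214.5)]
print(tri(r),onz(*r[0],54),onz(*r[1],54))
E
echo '{"sx": [0.02,0.056,0.092,0.128,0.16],"sy": [-0.09,-0.18,-0.264,-0.344,-0.428],"sz": [-0.008,-0.016,-0.024,-0.03,-0.036],"wx": [0,0,0,0,0],"wy": [0,0,0,0,0],"wz": [0,0,0.0032,0.0064,0.0127]}' | python3 nudge.py
echo '{"sx": [0.044,0.088,0.088,0.088],"sy": [-0.064,-0.13,-0.13,-0.13],"sz": [0,0,0,0],"wx": [0,0,0,0],"wy": [0,0,0,0],"wz": [0,0,0,0]}' | python3 nudge.py 60; python3 look.py C
```

```text
(array([495.16830017, 198.07442198,  52.39798134]), [0.5, 0.5]) [494.08244255 197.44903368  54.        ] [495.30742623 197.73406778  54.        ]
clock: 4.45
eef_pos: [483.5, -149.8, 210.1]
eef_rot: [3.141, -0.001, -2.938]
wrist_force: [1.5, 0.0, 1.0]
finger_gap: 94.2
finger_force: 0.0
clock: 4.85
eef_pos: [454.1, -221.4, 209.9]
eef_rot: [3.141, -0.001, -2.94]
wrist_force: [-0.0, -0.4, 0.6]
finger_gap: 65.6
finger_force: 0.0
[ 454.1 -221.4  209.9] [ 3.141e+00 -1.000e-03 -2.940e+00]
red [([260, 187, 15, 33, 336], [268.1, 201.7]), ([526, 269, 10, 12, 46], [529.7, 273.6]), ([277, 360, 49, 32, 429], [299.7, 377.8])]
[496, 195, 54] [534. 279.]
[455, -224, 123] [269. 216.]
[455, -224, 60] [270. 198.]
```

Scaled: 60 mm / 500 = 0.12, 35 mm / 500 = 0.07.

```bash
echo '{"sx": [0,-0.06,-0.06,-0.06],"sy": [0.07,0.12,0.12,0.12],"sz": [0,0,0,0],"wx": [0,0,0,0],"wy": [0,0,0,0],"wz": [0,0,0,0]}' | python3 nudge.py; python3 look.py D
python3 - <<'E'
from h import *
im={n:cv2.imread(f"pics/{n}.png") for n in"CD"}
o=np.zeros((400,800,3),np.uint8)
o[:,:400]=cv2.resize(im["C"][150:250,220:320],(400,400),interpolation=2)
o[:,400:]=cv2.resize(im["D"][130:230,150:250],(400,400),interpolation=2)
cv2.imwrite("pics/c3.png",o)
E
```

```text
clock: 5.3
eef_pos: [472.0, -155.7, 210.2]
eef_rot: [3.141, -0.0, -2.936]
wrist_force: [0.3, 0.2, 0.1]
finger_gap: 60.2
finger_force: 0.0
[ 472.  -155.7  210.2] [ 3.141 -0.    -2.936]
red [([194, 160, 24, 26, 305], [206.0, 171.4]), ([503, 254, 11, 13, 60], [507.2, 259.4]), ([239, 360, 45, 20, 333], [258.0, 368.1])]
[496, 195, 54] [512. 264.]
[455, -224, 123] [198. 181.]
[455, -224, 60] [211. 169.]
```

View pics/c3.png

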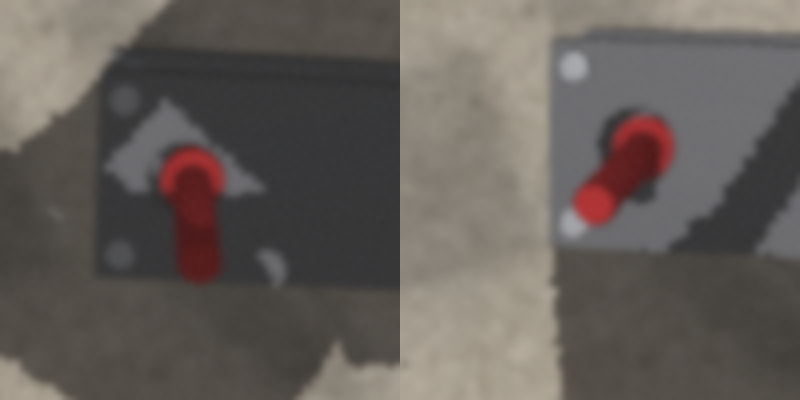

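The tail's centre is at (269.5,216) in C and (198.5,181.5) in D. The collar's centre is at (267.8,194.5) and (210.8,166.8).

Run:
```python
import pickle
from h import *
s={n:pickle.load(open(f"pics/{n}.pkl","rb")) for n in"CD"}
a=tri([wray(s["C"],269.5,216),wray(s["D"],198.5,181.5)]);b=tri([wray(s["C"],267.8,194.5),wray(s["D"],210.8,166.8)])
print(a,b);d=a[0]-b[0];print("lean",d/np.linalg.norm(d),[onz(*wray(s[n],*q),z) for n,q,z in(("C",(269.5,216),123),("D",(198.5,181.5),123),("C",(267.8,194.5),51),("D",(210.8,166.8),51))])
```

```text
(array([ 456.40607534, -223.75546797,  119.53065634]), [0.1, 0.1]) (array([ 454.79387659, -226.67146841,   48.25349675]), [0.2, 0.2])
lean [0.02259405 0.0408661  0.99890914] [array([ 455.23131459, -223.90510595,  123.        ]), array([ 455.70334821, -223.12449651,  123.        ]), array([ 453.93949014, -226.70800569,   51.        ]), array([ 454.49844154, -226.29027907,   51.        ])]
```

```bash
python3 -c "
from h import *
print(go([455,-225,69.2],-2.94))"
```

```text
(array([ 30.2, -63.8, 141.1]), array([ 0.   , -0.   ,  0.003]))
```

Scaled: -64 mm / 500 = -0.128, 60 mm / 500 = 0.12.

```bash
echo '{"sx": [0.03,0.06,0.06,0.06,0.06],"sy": [-0.064,-0.128,-0.128,-0.128,-0.128],"sz": [0,0,0.08,0.12,0.12],"wx": [0,0,0,0,0],"wy": [0,0,0,0,0],"wz": [0,0,0,0,0]}' | python3 nudge.py 60; python3 -c "
from h import *
print(go([455,-225,69.2],-2.94))"
```

```text
clock: 5.85
eef_pos: [453.5, -225.9, 148.0]
eef_rot: [3.138, -0.004, -2.94]
wrist_force: [-0.2, -0.2, 0.6]
finger_gap: 59.9
finger_force: 0.0
(array([-1.9,  0.4, 78.7]), array([ 0.003, -0.004, -0.   ]))
```

Scaled: 79 mm / 500 = 0.158, 60 mm / 500 = 0.12.

```bash
echo '{"sx": [-0.002,-0.002,-0.002,-0.002,-0.002],"sy": [0,0,0,0,0],"sz": [0.06,0.12,0.158,0.158,0.158],"wx": [0,0,0,0,0],"wy": [0,0,0,0,0],"wz": [0,0,0,0,0]}' | python3 nudge.py; echo '{"sx": [0,0,0,0,0],"sy": [0,0,0,0,0],"sz": [0,0,0,0,0],"wx": [0,0,0,0,0],"wy": [0,0,0,0,0],"wz": [0,0,0,0,0]}' | python3 nudge.py 5 25;echo '{"sx": [0,0,0],"sy": [0,0,0],"sz": [0,0,0],"wx": [0,0,0],"wy": [0,0,0],"wz": [0,0,0]}' | python3 nudge.py
```

```text
clock: 6.35
eef_pos: [456.6, -226.3, 72.9]
eef_rot: [-3.141, 0.001, -2.939]
wrist_force: [0.8, 0.3, 1.1]
finger_gap: 60.0
finger_force: 0.0
clock: 6.85
eef_pos: [456.1, -225.9, 71.6]
eef_rot: [-3.141, 0.0, -2.939]
wrist_force: [0.2, -0.6, 0.8]
finger_gap: 23.0
finger_force: 0.0
clock: 7.15
eef_pos: [456.0, -225.9, 71.4]
eef_rot: [3.142, -0.0, -2.939]
wrist_force: [-0.6, -0.0, 0.6]
finger_gap: 13.2
finger_force: 24.9
```

Scaled: -130 mm / 500 = -0.26, -90 mm / 500 = -0.18.

```bash
echo '{"sx": [0,0,0,0,0],"sy": [0,0,0,0,0],"sz": [-0.04,-0.1,-0.18,-0.26,-0.26],"wx": [0,0,0,0,0],"wy": [0,0,0,0,0],"wz": [0,0,0,0,0]}' | python3 nudge.py
python3 - <<'E'
from h import *
s=manip.read_state();print(s["finger_gap"],go([495,198,200],-2.94),go([495,198,200],2.4))
E
```

```text
clock: 7.65
eef_pos: [457.6, -226.8, 206.5]
eef_rot: [-3.136, 0.006, -2.939]
wrist_force: [-1.1, -0.5, -0.1]
finger_gap: 13.2
finger_force: 24.8
13.165088728503529 (array([-122. ,  408.7,    5. ]), array([-0.006,  0.006,  0.001])) (array([-122. ,  408.7,    5. ]), array([-0.002,  0.008,  0.944]))
```

Scaled: 196 mm / 500 = 0.392, 156 mm / 500 = 0.312.

```bash
echo '{"sx": [-0.02,-0.044,-0.068,-0.092,-0.116],"sy": [0.072,0.152,0.232,0.312,0.392],"sz": [0,0,0,0,0],"wx": [0,0,0,0,0],"wy": [0,0,0,0,0],"wz": [0,0,0,0,0]}' | python3 nudge.py; echo '{"sx": [-0.024,-0.048,-0.072,-0.096,-0.116],"sy": [0.08,0.16,0.24,0.32,0.39],"sz": [0,0,0,0,0],"wx": [0,0,0,0,0],"wy": [0,0,0,0,0],"wz": [0,0,0,0,0]}' | python3 nudge.py; echo '{"sx": [0,0,0],"sy": [0,0,0],"sz": [0,0,0],"wx": [0,0,0],"wy": [0,0,0],"wz": [0,0,0]}' | python3 nudge.py;python3 - <<'E'
from h import *
print(go([495,198,200],-2.94))
import pickle
s=manip.read_state();tip=s["eef_pos"]+[0,0,18.8-86]
print(tip,wproj(s,tip),proj("scene",tip),proj("top",tip))
p={n:manip.camera(n)[0] for n in("wrist","scene","top")}
for n in p: cv2.imwrite(f"pics/E_{n}.png",p[n][:,:,::-1])
o=np.zeros((420,800,3),np.uint8)
u=wproj(s,tip).astype(int);v=proj("scene",tip).astype(int)
a=p["wrist"][u[1]-50:u[1]+50,u[0]-50:u[0]+50];b=p["scene"][v[1]-80:v[1]+20,v[0]-50:v[0]+50];print(u,v)
o[:400,:400]=cv2.resize(a,(400,400),interpolation=2)[:,:,::-1];o[:400,400:]=cv2.resize(b,(400,400),interpolation=2)[:,:,::-1]
cv2.imwrite("pics/c4.png",o)
E
```

```text
clock: 8.15
eef_pos: [473.1, -20.6, 200.8]
eef_rot: [3.141, -0.001, -2.94]
wrist_force: [0.2, -0.3, -0.7]
finger_gap: 13.2
finger_force: 24.8
clock: 8.65
eef_pos: [490.7, 182.4, 200.6]
eef_rot: [-3.142, -0.001, -2.939]
wrist_force: [0.7, -0.9, 0.5]
finger_gap: 13.7
finger_force: 24.8
clock: 8.95
eef_pos: [491.0, 179.6, 201.0]
eef_rot: [-3.141, -0.001, -2.94]
wrist_force: [1.4, -0.4, 0.3]
finger_gap: 13.2
finger_force: 24.8
(array([-7.6, 17.2,  1. ]), array([-0.   , -0.001,  0.   ]))
[491.01905148 179.63477318 133.82148509] [272.70841584 222.58688925] [224.13627535 169.2406985 ] [234.04258432 204.1193982 ]
[272 222] [224 169]
```

View pics/c4.png

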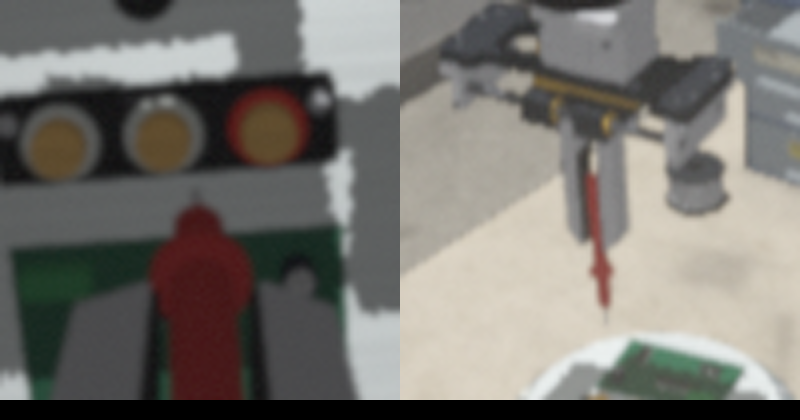

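The tip is at wrist pixel (271.2,219.5) and scene pixel (225.2,169). The contact's top is at wrist pixel (289.5,205.2).

Run:
```python
from h import *
s=manip.read_state()
t=tri([wray(s,271.2,219.5),ray("scene",225.2,169)]);print(t,onz(*wray(s,271.2,219.5),s["eef_pos"][2]+18.8-86))
c=onz(*wray(s,289.5,205.2),54);print(c)
R=Ro.from_euler("xyz",s["eef_rot"])
for T in(t[0],onz(*wray(s,271.2,219.5),s["eef_pos"][2]-67.2)):
  for C in(c,np.array([494.8,197.7,54])): print(R.inv().apply(C-T).round(1))
```

```text
(array([489.91406921, 176.75372513, 135.91617098]), [1.7, 1.7]) [488.98076917 177.82747746 134.23807932]
[495.15067546 198.0328431   54.        ]
[-9.4 19.8 81.9]
[-9.  19.6 81.9]
[-10.1  18.6  80.2]
[-9.7 18.3 80.2]
```

Scaled: 65 mm / 500 = 0.13, 18.8 mm / 500 = 0.0376.

```bash
echo '{"sx": [-0.01,-0.0194,-0.0194,-0.0194,-0.0194],"sy": [0.02,0.0376,0.0376,0.0376,0.0376],"sz": [0.02,0.08,0.13,0.13,0.13],"wx": [0,0,0,0,0],"wy": [0,0,0,0,0],"wz": [0,0,0,0,0]}' | python3 nudge.py; echo '{"sx": [0,0,0],"sy": [0,0,0],"sz": [0,0,0],"wx": [0,0,0],"wy": [0,0,0],"wz": [0,0,0]}' | python3 nudge.py
python3 - <<'E'
from h import *
s=manip.read_state();p=manip.camera("wrist")[0];q=manip.camera("scene")[0]
print(s["eef_pos"],s["wrist_force"])
tip=s["eef_pos"]+[-2,-2,-67]
u=wproj(s,tip).astype(int);v=proj("scene",tip).astype(int);print(u,v)
o=np.zeros((400,800,3),np.uint8)
o[:,:400]=cv2.resize(p[u[1]-40:u[1]+40,u[0]-40:u[0]+40],(400,400),interpolation=2)[:,:,::-1]
o[:,400:]=cv2.resize(q[v[1]-40:v[1]+40,v[0]-40:v[0]+40],(400,400),interpolation=2)[:,:,::-1]
cv2.imwrite("pics/c5.png",o)
E
```

```text
clock: 9.6
eef_pos: [497.0, 200.9, 136.6]
eef_rot: [-3.142, -0.0, -2.94]
wrist_force: [0.2, -0.0, 0.6]
finger_gap: 13.6
finger_force: 24.8
clock: 9.9
eef_pos: [497.2, 200.8, 137.3]
eef_rot: [3.141, 0.001, -2.94]
wrist_force: [-0.2, -0.2, -0.2]
finger_gap: 13.5
finger_force: 24.8
[497.17360118 200.81231693 137.28531695] [-0.16260253 -0.17697138 -0.17045195]
[270 219] [221 183]
```

View pics/c5.png

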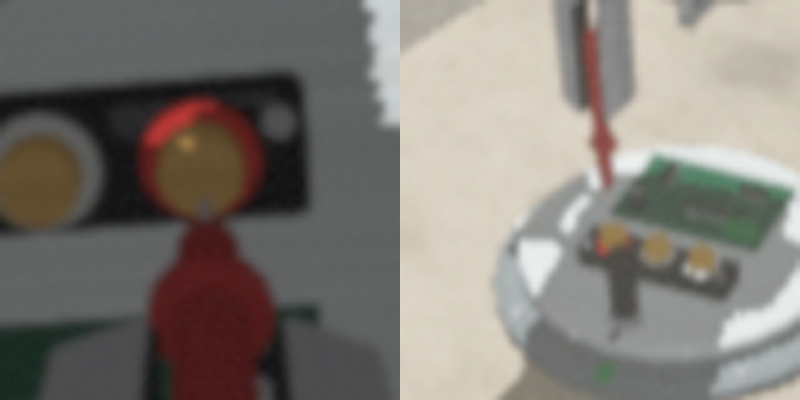

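The tip is at wrist pixel (271.2,220), and the contact's centre is just above it at (270.2,212.4).

Run:
```python
from h import *
s=manip.read_state();R=Ro.from_euler("xyz",s["eef_rot"])
C=onz(*wray(s,270.2,212.4),54);print(C)
for z in(68,70,72):
  T=onz(*wray(s,271.2,220),z);print(T,R.inv().apply(C-T).round(1))
```

```text
[493.84317094 198.0220938   54.        ]
[495.79348019 199.34615446  68.        ] [ 2.2 -0.9 14. ]
[495.15952971 199.22788097  70.        ] [ 1.5 -0.9 16. ]
[494.52557924 199.10960748  72.        ] [ 0.9 -0.9 18. ]
```

Scaled: 13 mm / 500 = 0.026, 1.5 mm / 500 = 0.003.

```bash
echo '{"sx": [0.003,0.003,0.003,0.003,0.003],"sy": [-0.0018,-0.0018,-0.0018,-0.0018,-0.0018],"sz": [0.01,0.02,0.026,0.026,0.026],"wx": [0,0,0,0,0],"wy": [0,0,0,0,0],"wz": [0,0,0,0,0]}' | python3 nudge.py; for i in 1 2 3; do echo '{"sx": [0],"sy": [0],"sz": [0],"wx": [0],"wy": [0],"wz": [0]}' | python3 nudge.py | grep -E "eef_pos|wrist"; done; echo '{"sx": [0,0,0,0],"sy": [0,0,0,0],"sz": [0.002,0.004,0.004,0.004],"wx": [0,0,0,0],"wy": [0,0,0,0],"wz": [0,0,0,0]}' | python3 nudge.py; for i in 1 2 3; do echo '{"sx": [0],"sy": [0],"sz": [0],"wx": [0],"wy": [0],"wz": [0]}' | python3 nudge.py | grep -E "eef_pos|wrist"; done
```

```text
clock: 10.5
eef_pos: [495.6, 199.6, 123.4]
eef_rot: [-3.142, -0.0, -2.939]
wrist_force: [-0.5, -0.1, -0.1]
finger_gap: 13.2
finger_force: 24.8
eef_pos: [495.7, 199.6, 123.6]
wrist_force: [-0.0, -0.5, -0.2]
eef_pos: [495.7, 199.6, 123.6]
wrist_force: [-0.2, 0.2, -1.6]
eef_pos: [495.6, 199.6, 123.6]
wrist_force: [1.0, 0.0, 0.6]
clock: 11.2
eef_pos: [495.6, 199.6, 121.4]
eef_rot: [3.142, 0.0, -2.939]
wrist_force: [-0.7, 0.2, 0.2]
finger_gap: 13.1
finger_force: 24.8
eef_pos: [495.6, 199.6, 121.5]
wrist_force: [0.1, -0.3, 0.6]
eef_pos: [495.6, 199.6, 121.5]
wrist_force: [-0.6, 0.0, -0.2]
eef_pos: [495.6, 199.6, 121.5]
wrist_force: [-0.4, -0.2, -0.2]
```

Scaled: 2 mm / 500 = 0.004, 1 mm / 500 = 0.002.

```bash
for k in 1 2; do echo '{"sx": [0,0,0],"sy": [0,0,0],"sz": [0.002,0.004,0.004],"wx": [0,0,0],"wy": [0,0,0],"wz": [0,0,0]}' | python3 nudge.py|grep eef_pos; for i in 1 2 3 4 5 6 7; do echo '{"sx": [0],"sy": [0],"sz": [0],"wx": [0],"wy": [0],"wz": [0]}' | python3 nudge.py | grep wrist; done;done
```

```text
eef_pos: [495.5, 199.6, 119.3]
wrist_force: [-0.7, 0.1, 1.7]
wrist_force: [-0.9, 0.0, 1.1]
wrist_force: [0.4, -0.1, 1.0]
wrist_force: [-0.2, 0.3, 1.3]
wrist_force: [0.1, -0.5, 0.7]
wrist_force: [-0.5, 0.5, 0.8]
wrist_force: [-0.1, 0.5, 0.4]
eef_pos: [495.5, 199.6, 117.3]
wrist_force: [-0.7, -0.2, 1.0]
wrist_force: [-0.3, 0.2, 1.0]
wrist_force: [0.8, 0.4, 1.8]
wrist_force: [1.0, 0.1, 1.7]
wrist_force: [-0.7, 0.3, 1.5]
wrist_force: [0.6, -0.0, 2.1]
wrist_force: [-0.3, -0.4, 1.7]
```

Scaled: 1.2 mm / 500 = 0.0024, 0.7 mm / 500 = 0.0014.

```bash
echo '{"sx": [0,0,0],"sy": [0,0,0],"sz": [0.0014,0.0024,0.0024],"wx": [0,0,0],"wy": [0,0,0],"wz": [0,0,0]}' | python3 nudge.py|grep eef_pos; for i in 1 2 3 4 5 6 7 8; do echo '{"sx": [0],"sy": [0],"sz": [0],"wx": [0],"wy": [0],"wz": [0]}' | python3 nudge.py | grep wrist; done
python3 - <<'E'
from h import *
s=manip.read_state();p=manip.camera("wrist")[0];q=manip.camera("scene")[0]
print(s["eef_pos"],s["eef_rot"],s["finger_gap"],s["clock"])
u=(271,220);v=proj("scene",[495,198,52]).astype(int)
o=np.zeros((400,800,3),np.uint8)
o[:,:400]=cv2.resize(p[u[1]-40:u[1]+40,u[0]-40:u[0]+40],(400,400),interpolation=2)[:,:,::-1]
o[:,400:]=cv2.resize(q[v[1]-40:v[1]+40,v[0]-40:v[0]+40],(400,400),interpolation=2)[:,:,::-1]
cv2.imwrite("pics/c6.png",o)
E
```

```text
eef_pos: [495.6, 199.6, 116.2]
wrist_force: [0.7, -0.6, 1.2]
wrist_force: [-0.4, 0.3, 1.7]
wrist_force: [0.3, 0.3, 1.9]
wrist_force: [-0.3, 0.2, 1.5]
wrist_force: [-1.1, 0.0, 1.6]
wrist_force: [0.1, 0.5, 2.8]
wrist_force: [-0.4, 0.8, 2.2]
wrist_force: [-0.1, 0.6, 2.1]
[495.57087414 199.56277914 116.23298251] [-3.14156427e+00 -4.27175503e-05 -2.93940565e+00] 13.408397519560378 14.6
```

View pics/c6.png

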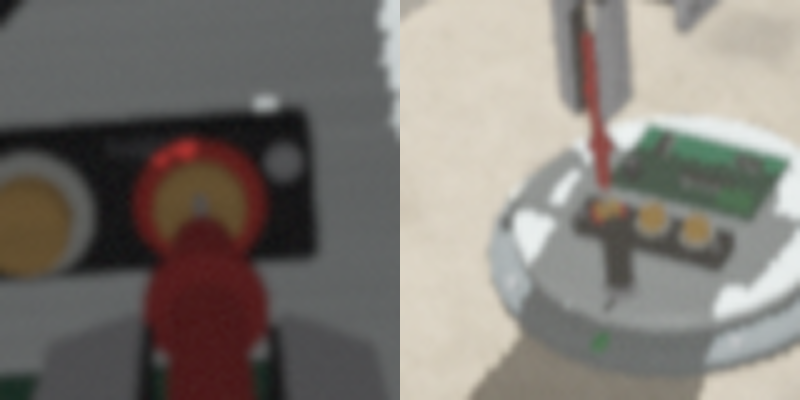

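The tip (201,203) sits on the middle of the brass top (200,205). The force is about 2 N, roughly half of the travel, so I'm handing in.

```bash
python3 -c "
from cell import manip
print(manip.sign_off())"
```

```text
the job is handed in; nothing more can be done
None
```

I handed the job in at about 14.6 s (limit 54 s), with the turntable in the test detent and the red probe held on the centre of the marked contact at about 2 N, an estimated 3.6 mm of its 8 mm travel; the hand-in returned no verdict.

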